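Press a tenoned foot into the corner jig

TASK

Lay the metal spacer bar on the bed of the corner jig, flush along the long fence and with one end at the end stop, and let go of it. Then take the wooden foot by its tenon, set it flat on the bed with its long side along the bar, and press it firmly into the corner so that it touches the bar and the end stop at once; finish while still holding it pressed there, and do not let go. Leave the other things on the bench where they are.

Things in the scene. Friction and masses are not known exactly. Their poses are not given: they have to be found in the camera images.
- jig: Corner jig, fixed to the bench: plywood bed 170 (x) x 280 (y) x 18 mm thick with two dark wooden fences on top, at right angles. Origin at the centre of the bed's underside, on the bench; the bed's top is 18 mm above it. Its x axis points away from the robot towards the long fence, its y axis along the long fence towards the end stop.
- fence: Long fence of the jig, a dark wooden strip 25 (x) x 280 (y) x 18 mm high, fixed along the far (+x) edge of the bed. Origin at the centre of its underside, on the bed; its working face lies 12.5 mm from the origin on the -x side (jig x = +60 mm). Axes as the jig's.
- stop: End stop of the jig, a dark wooden strip 145 (x) x 25 (y) x 18 mm high, fixed along the left (+y) end of the bed. Origin at the centre of its underside, on the bed; its working face lies 12.5 mm from the origin on the -y side (jig y = +115 mm). Axes as the jig's.
- corner (a point): Inner corner of the jig, on the bed's top, where the working faces of long fence and end stop meet (jig x = 60, y = 115, z = 18 mm). Axes as the jig's.
- bar: Spacer bar, loose: straight aluminium bar 26 (x) x 220 (y) x 22 mm high with a black raised handle in the middle of its top, 16 (x) x 50 (y) x 30 mm high (top 52 mm above the bar's underside). Origin at the centre of its underside; y runs along the bar, z up. Same either way round. About 0.35 kg. The handle can be gripped across its 16 mm, above the fence.
- foot: Wooden furniture foot, loose: base 70 (x) x 90 (y) x 20 mm high with a raised tenon in the middle of its top, 30 (x) x 60 (y) x 30 mm high (top 50 mm above the underside). Origin at the centre of its underside; y runs along its long side, z up. Same either way round. About 0.14 kg. The tenon can be gripped across its 30 mm.
- offcut: Bystander: plain wooden block 70 x 90 x 35 mm high without a tenon. Origin at the centre of its underside.
- glue: Bystander: upright white glue bottle, diameter 60, height 170 mm. Origin at the centre of its underside.
- screwdriver: Bystander: screwdriver about 200 mm long lying beyond the jig, along its own x axis.
- tape: Bystander: tape measure, a rounded case 65 x 65 x 35 mm high. Origin at the centre of its underside.
- tin: Bystander: steel tin with pencils, diameter 80, height 100 mm (pencils to 165 mm). Origin at the centre of its underside.
- knob: Bystander: small turned wooden knob standing between the jig and the loose parts, diameter 24, height 38 mm. Origin at the centre of its underside.
- dowel: Bystander: upright piece of round wood, diameter 36, height 70 mm. Origin at the centre of its underside.
Things that resemble listed ones, but are neither listed nor needed, are in the scene too. What is meant by the bar is not orange, and is the smaller of those in its own colour.

How it is judged:
On the way:
1. the bar lies flat on the bed, flush along the long fence and with one end at the end stop, and is let go, before the foot comes to the jig (x of bar in the frame of jig between 0.0445 and 0.0495 m and y of bar in the frame of jig between -0.011 and 0.008 m and z of bar in the frame of jig between 0.015 and 0.021 m and angle between the y axis of bar and the y axis of jig, either way round below 0.02 rad and angle between bar's own z axis and vertical below 0.04 rad and linear speed of bar below 0.01 m/s and contact force between the fingers and bar below 0.1 N and horizontal distance between foot and corner above 0.15 m), for 0.2 s.
At the end, for the whole second after the job is handed in: Bar flat on the bed, within 2.5 mm of the fence, parallel to 0.02 rad, end gap to the stop under 16 mm. Foot flat, long side along the bar, within 3 mm of bar and stop, square to 0.025 rad. At rest; foot on stop and on bar over 1.5 N, bar on fence over 1 N, fingers on foot over 2 N (x of bar in the frame of jig between 0.0445 and 0.0495 m and y of bar in the frame of jig between -0.011 and 0.008 m and z of bar in the frame of jig between 0.015 and 0.021 m and angle between the y axis of bar and the y axis of jig, either way round below 0.02 rad and angle between each of bar, foot's own z axis and vertical below 0.04 rad and linear speed of each of bar, foot below 0.01 m/s and x of foot in the frame of jig between -0.004 and 0.002 m and y of foot in the frame of jig between 0.067 and 0.073 m and z of foot in the frame of jig between 0.015 and 0.021 m and angle between the y axis of foot and the y axis of jig, either way round below 0.025 rad and contact force between foot and stop above 1.5 N and contact force between foot and bar above 1.5 N and contact force between bar and fence above 1 N and contact force between the fingers and foot above 2 N); the arm keeps its last pose, push and grip.
It fails at once if another thing on the bench is moved by more than 30 mm (distance of any of offcut, glue, screwdriver, tape, tin, knob, dowel from where it was at the start of the episode above 0.03 m).
It also fails if it takes over 67 s, if anything falls off the work surface, if the arm or the gripper's body presses on something with over 40 N, if the wrist force passes 120 N, or if a joint passes its speed limit or range.

ROBOT

A 6-joint arm with a two-finger parallel gripper is mounted at the origin on the work surface. World frame = base frame: x ahead of the robot, y to its left, z up, the work surface at z = 0. Lengths are in m, angles in rad, forces in N, time in s.
With the tool pointing down it reaches from about 0.35 to 0.925 m from the base axis. Payload 6.4 kg.
Tool frame: the origin (TCP) lies where the fingers leave the gripper's body, on its centre line; the fingertips stand 97 mm ahead of it and the grasp point (between the pads) lies 78 mm ahead of it; z points along the fingers, y is the line along which they close (so a half turn about z gives the same grasp; the last joint's range is limited). The gripper opens to 94 mm and grips with 3 to 60 N. Pads are 16 mm wide; open, the fingers measure 119 mm over their backs; the gripper's body (75 mm by 177 mm) begins 78 mm behind the grasp point.
Start: joints at [-1.398, 0.245, 1.558, -0, 1.339, -0.174], TCP at [0.221, -0.611, 0.303] pointing down, gripper open.
Joint ranges: [-3.13, 3.13], [-1.02, 2.26], [0.13, 2.54], [-0.95, 4.09], [0.21, 2.88], [-2.74, 2.74]. Speed limits (rad/s): [2.57, 2.57, 3.14, 3.14, 3.14, 3.14].

INTERFACE

Orientations are given as a unit quaternion [w, x, y, z].
In Python, from bench import arm, camera, camera_info, order, finder gives the robot as it stands.
- The arm moves only by the tool play_rows, never from a script. Its argument "moves" is a list of rows, each a list of 3 entries, a list of its own where there are three numbers: the opening, from 0 (shut) to 1 (fully open), then the shift along the world's x, y, z scaled (see below), then the turn about the world's z scaled (see below). A call has 1 to 12 rows; each row shifts and turns the commanded pose from where the row before left it; what a row does not reach is not made up. The controller multiplies each number of a shift by 0.1 m and each number of a turn by 45 degrees. A row lasts 1/10 s, in which the tool goes at most 50 mm and 8.59 degrees, less where a joint would pass 70% of its speed; a pose out of reach is approached as far as the arm can. A call with a number of a shift or a turn outside -1 to 1 is refused whole. A call with a gripper value outside its range is refused whole. The fingers move at their own pace and stop on an object; the grip force is fixed at half the most. Time passes only in rows, so rows that do not move let the fingers close. It gives the time, the measured TCP pose, the force, the opening and the grip force at its end, in the units of the state.
- arm.state(): the state, without advancing time (a new reading comes with each control period).
- camera(name): name is "scene" or "top" or "wrist"; returns (picture, depth): 420x560x3 uint8, red, green, blue; 420x560 float32, m along the optical axis (not along the pixel's ray), 0 where there is no reading.
- camera_info(name): a dict with "intrinsics" (3x3 intrinsics, pixels), "T" (4x4, takes a point from camera to world coordinates). Camera axes: x right, y down, z forward; pixel columns grow to the right and rows downward; lengths in m; the calibration is good to about 2 mm. A picture is of the moment at which its call begins: read the wrist's pose just before it. camera_info takes no time and is no camera call; for the wrist camera it gives the pose at the moment of the call.
- order.sign_off(): hands the job in; it is judged then, once.
Trained networks look in the newest picture that a camera, given by its name, has taken for a name from the list of things; names that differ only in an ending like _2 or _b are one class to them, and where a whole thing is asked for, a point or a joint stands for the part that bears it (a point fixed in the world has none). Each returns a list of dicts, best first, with "p" (0 to 1); they miss things now and then, are a little off and sometimes report something else, mostly with a low value. They report only what shows in the picture. A call takes as long as a camera call. They do not tell look-alikes from the thing itself.
- finder.find_in(camera, thing): "xyz" ([x, y, z] in m, in world coordinates, good to about 4 mm: the middle of the surface that is visible of it).
The state is a dict: "time": time; "joint_pos": joint angles; "joint_velocities": joint speeds; "joint_torque": joint torques, N m; "position": TCP position; "tool_rot": TCP orientation; "ft_force": force on the tool from outside, world axes, zero at the start; "ft_torque": the same for the moment, N m; "gripper_width": finger opening in m; "gripper_force": force on a finger pad.
Only numpy, scipy, OpenCV 4.12 (cv2) and the standard library are available. Lean on these libraries where they do the work, as an engineer would, in place of code of your own. Each camera call takes 0.05 s, during which the arm holds its last target. There are 200 camera calls.

## Working session

There is one attempt and no reset: what is moved stays moved. The work goes in short steps, Python scripts to look and compute and a tool call to move; the robot and the scene stay as the last step left them, time stands still between calls to the robot, and variables do not carry over. Pictures are saved under pics/ and viewed, at most 10 in all, crops included, and the job is handed in when it is done.

Besides the shell and the picture viewer there is one more tool, called after ">>>" by a JSON object that holds its "fn" and its "kwargs", one argument or row to a line. play_rows: Moves the arm, as the interface text tells. Its arguments: {"type":"object","properties":{"moves":{"type":"array"}},"required":["moves"]}

```bash
mkdir -p pics; ls; python3 - <<'E'
from bench import arm,camera,camera_info,finder
import cv2,numpy as np
for n in ("scene","top"):
    p,d=camera(n); cv2.imwrite(f"pics/{n}0.png",p[:,:,::-1]); np.savez(f"pics/{n}0.npz",p=p,d=d)
    i=camera_info(n); print(n,np.round(i["intrinsics"],1).tolist(),np.round(i["T"],4).tolist())
for t in ("bar","foot","jig","knob","stop"):
    print(t,[(np.round(r["xyz"],3).tolist(),round(r["p"],2)) for r in finder.find_in("top",t)])
print(arm.state())
E
```

```text
pics
scene [[534.3, 0.0, 275.5], [0.0, 534.3, 206.9], [0.0, 0.0, 1.0]] [[-0.6057, 0.527, -0.5962, 1.3489], [0.7957, 0.3996, -0.4552, 0.6259], [-0.0016, -0.7501, -0.6614, 0.9858], [0.0, 0.0, 0.0, 1.0]]
top [[418.8, 0.0, 274.0], [0.0, 418.8, 210.0], [0.0, 0.0, 1.0]] [[0.0277, -0.9974, 0.0671, 0.4326], [-0.9996, -0.0277, 0.0007, 0.0105], [0.0012, -0.0671, -0.9977, 1.4073], [0.0, 0.0, 0.0, 1.0]]
bar [([0.626, -0.27, 0.023], 0.8), ([0.349, -0.06, 0.024], 0.7), ([0.414, 0.426, 0.062], 0.57)]
foot [([0.465, -0.27, 0.018], 0.55)]
jig [([0.593, 0.132, 0.016], 0.73)]
knob []
stop [([0.564, 0.252, 0.033], 0.84), ([0.764, -0.21, 0.036], 0.68)]
{'time': 0.35, 'joint_pos': array([-1.39809985e+00,  2.45289302e-01,  1.55806656e+00, -1.09327328e-05,
        1.33873450e+00, -1.74135601e-01]), 'joint_velocities': array([-6.69534266e-04, -2.86436132e-03, -3.96167478e-05, -9.56575143e-04,
       -5.39350656e-04,  1.71489847e-03]), 'joint_torque': array([ 1.75051600e-04, -4.15233099e+01, -3.14299035e+01,  6.84441836e-02,
        3.06742033e-02, -6.52596441e-05]), 'position': array([ 0.22091454, -0.61121264,  0.30239061]), 'tool_rot': array([-2.48853846e-04,  9.85000836e-01,  1.72549386e-01, -5.14045900e-06]), 'ft_force': array([ 0.46097951, -0.09430803,  0.36534894]), 'ft_torque': array([ 0.025317  , -0.01911702,  0.04854838]), 'gripper_force': 0.0, 'gripper_width': 0.09358634363245909}
```

View pics/scene0.png

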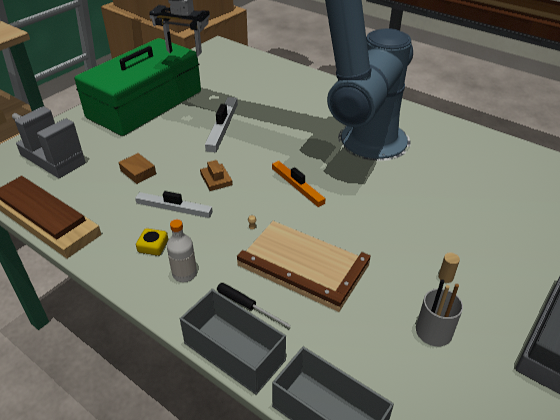

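View pics/top0.png

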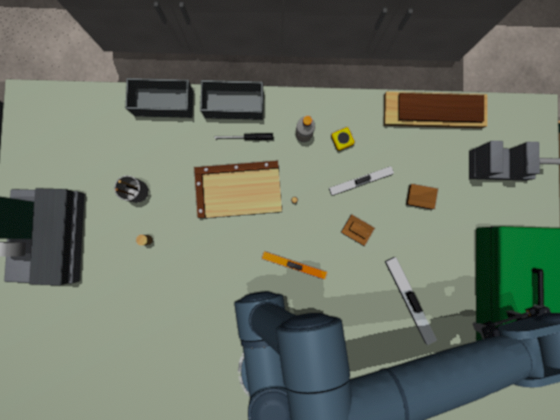

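The scene view shows two silver bars, an orange bar, the foot with its tenon and the jig. In the top view the smaller silver bar is at (361,181), the longer one at (410,300), the foot at (358,230), the offcut without a tenon at (422,196), and the jig at (240,190) with its corner top left.

```bash
cat > h.py <<'E'
import numpy as np,cv2
from bench import camera_info
def cloud(d,info):
    K=info["intrinsics"];T=np.array(info["T"]);v,u=np.indices(d.shape)
    P=np.stack([(u-K[0][2])/K[0][0]*d,(v-K[1][2])/K[1][1]*d,d],-1)@T[:3,:3].T+T[:3,3]
    P[d<=0]=np.nan; return P
def box(P,x0,x1,y0,y1,z0,z1):
    m=(P[...,0]>x0)&(P[...,0]<x1)&(P[...,1]>y0)&(P[...,1]<y1)&(P[...,2]>z0)&(P[...,2]<z1)
    Q=P[m]
    if len(Q)<5: return None
    c,s,a=cv2.minAreaRect((Q[:,:2]*1000).astype(np.float32))
    if s[0]>s[1]: s=s[::-1]; a-=90   # a: angle of short side from x
    return dict(n=len(Q),c=np.round(c,1),s=np.round(s,1),yaw=round((a+90)%180-90,2),z=round(float(np.median(Q[:,2]))*1000,1))
E
python3 - <<'E'
from h import *
for n in("top","scene"):
    d=np.load(f"pics/{n}0.npz")["d"];P=cloud(d,camera_info(n));print(n)
    for k,b in dict(table=(.45,.6,-.15,-.05,-.02,.01),bar=(.53,.73,-.42,-.15,.012,.03),handle=(.53,.73,-.35,-.2,.04,.07),foot=(.39,.54,-.34,-.2,.012,.028),tenon=(.39,.54,-.34,-.2,.04,.07),
      bed=(.47,.68,-.03,.3,.01,.024),fences=(.47,.73,-.03,.32,.03,.045),knob=(.5,.62,-.12,-.02,.03,.05)).items(): print(k,box(P,*b))
E
```

```text
top
table {'n': 1279, 'c': array([ 525.1, -100.1]), 's': array([ 99.7, 149.7]), 'yaw': 89.8, 'z': 0.6}
bar {'n': 435, 'c': array([ 632. , -277.8]), 's': array([ 26.5, 221. ]), 'yaw': 21.08, 'z': 22.7}
handle {'n': 82, 'c': array([ 631.7, -277.7]), 's': array([16. , 51.6]), 'yaw': 21.86, 'z': 53.0}
foot {'n': 389, 'c': array([ 467.2, -269.4]), 's': array([71.4, 90.4]), 'yaw': -28.21, 'z': 20.5}
tenon {'n': 180, 'c': array([ 466.8, -268.9]), 's': array([31.1, 60.1]), 'yaw': -28.61, 'z': 50.3}
bed {'n': 3265, 'c': array([577.8, 131.7]), 's': array([201.8, 294.9]), 'yaw': -0.79, 'z': 18.3}
fences {'n': 984, 'c': array([591.6, 132.8]), 's': array([169.4, 280.1]), 'yaw': 6.54, 'z': 36.4}
knob {'n': 34, 'c': array([559.2, -55.6]), 's': array([18.6, 19.2]), 'yaw': -24.95, 'z': 36.5}
scene
table {'n': 1245, 'c': array([ 525., -100.]), 's': array([ 99.7, 149.9]), 'yaw': 89.98, 'z': 1.0}
bar {'n': 633, 'c': array([ 634. , -276.4]), 's': array([ 34.8, 223.9]), 'yaw': 21.5, 'z': 22.2}
handle {'n': 131, 'c': array([ 634.7, -275.7]), 's': array([20.7, 51.4]), 'yaw': 19.35, 'z': 50.6}
foot {'n': 353, 'c': array([ 468.6, -267.7]), 's': array([72. , 98.5]), 'yaw': -28.8, 'z': 20.5}
tenon {'n': 175, 'c': array([ 469.1, -268.3]), 's': array([30.5, 67. ]), 'yaw': -30.12, 'z': 50.6}
bed {'n': 4138, 'c': array([592.4, 133.7]), 's': array([178.9, 282.9]), 'yaw': 7.3, 'z': 18.8}
fences {'n': 1660, 'c': array([593., 134.]), 's': array([177.8, 280.8]), 'yaw': 6.53, 'z': 36.7}
knob {'n': 42, 'c': array([564.4, -52.5]), 's': array([18.6, 18.8]), 'yaw': 44.91, 'z': 36.6}
```

>>> {"fn": "play_rows", "kwargs": {
  "moves": [
    [1,[0.34,0.275,0],0.169],
    [1,[0.34,0.275,0],0.169],
    [1,[0.34,0.275,0],0.169],
    [1,[0.34,0.275,0],0.169],
    [1,[0.34,0.275,0],0.169],
    [1,[0.34,0.275,0],0.169],
    [1,[0.34,0.275,0],0.169],
    [1,[0.34,0.275,0],0.169],
    [1,[0.34,0.275,0],0.169],
    [1,[0.34,0.275,0],0.169],
    [1,[0.34,0.275,0],0.169],
    [1,[0.34,0.275,0],0.169]
  ]
}}

```text
time: 1.55
position: [0.6302, -0.2799, 0.3027]
tool_rot: [0.0, 0.563, 0.826, -0.0]
ft_force: [0.1, -0.3, -0.4]
gripper_width: 0.0939
gripper_force: 0.0
```

```bash
cat >> h.py <<'E'
def pose(s):
    w,x,y,z=s["tool_rot"]; # tool y axis direction in world
    ty=np.array([2*(x*y-w*z),1-2*(x*x+z*z)])
    a=(np.degrees(np.arctan2(ty[1],ty[0]))+90)%180-90
    print("t",round(s["time"],2),"tcp",np.round(s["position"]*1000,1),"yawY",round(a,2),"F",np.round(s["ft_force"],1),"w",round(s["gripper_width"]*1000,1),"gf",round(s["gripper_force"],1))
R=dict(bar=(.53,.73,-.42,-.15,.012,.03),handle=(.53,.73,-.35,-.2,.04,.07),foot=(.39,.54,-.34,-.2,.012,.028),tenon=(.39,.54,-.34,-.2,.04,.07),fences=(.47,.73,-.03,.32,.03,.045),glue=(.65,.85,-.2,.05,.05,.2))
E
python3 - <<'E'
from h import *
from bench import arm,camera
pose(arm.state())
i=camera_info("wrist");p,d=camera("wrist");cv2.imwrite("pics/w1.png",p[:,:,::-1]);P=cloud(d,i)
for k in("bar","handle","foot","tenon"): print(k,box(P,*R[k]))
d=np.load("pics/top0.npz")["d"];print(box(cloud(d,camera_info("top")),*R["glue"]))
E
```

```text
t 1.55 tcp [ 630.2 -279.9  302.7] yawY 21.45 F [ 0.1 -0.3 -0.4] w 93.9 gf 0.0
bar {'n': 3223, 'c': array([ 634. , -275.2]), 's': array([ 25.6, 218.8]), 'yaw': 21.03, 'z': 21.6}
handle {'n': 624, 'c': array([ 633.9, -276. ]), 's': array([15.5, 50.2]), 'yaw': 20.38, 'z': 51.5}
foot {'n': 2957, 'c': array([ 468.8, -266.8]), 's': array([70.7, 90.4]), 'yaw': -28.99, 'z': 19.5}
tenon {'n': 1785, 'c': array([ 469.1, -266.9]), 's': array([30.5, 60.6]), 'yaw': -28.81, 'z': 49.5}
{'n': 362, 'c': array([787.5, -81.3]), 's': array([57.7, 59.6]), 'yaw': -13.65, 'z': 116.5}
```

View pics/w1.png

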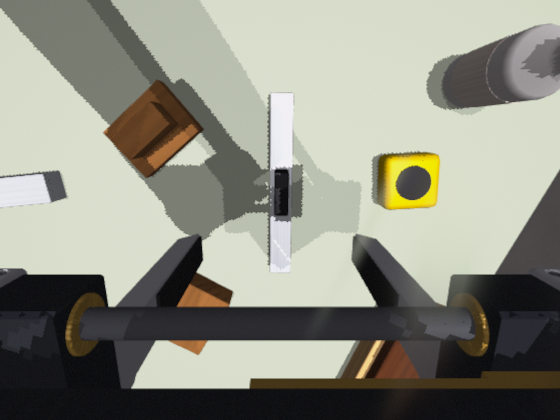

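The wrist view shows the bar centred at (282,190) with its handle between the fingers, and the tape at (412,182) clear of them.

>>> {"fn": "play_rows", "kwargs": {
  "moves": [
    [1,[0.035,0.035,-0.35],-0.01],
    [1,[0,0,-0.35],0],
    [1,[0,0,-0.35],0],
    [1,[0,0,-0.35],0],
    [1,[0,0,-0.38],0],
    [1,[0,0,0],0],
    [0,[0,0,0],0],
    [0,[0,0,0],0],
    [0,[0,0,0],0],
    [0,[0,0,0],0],
    [0,[0,0,0],0],
    [0,[0,0,0],0]
  ]
}}

```text
time: 2.8
position: [0.6326, -0.2779, 0.1252]
tool_rot: [0.0, 0.569, 0.823, 0.0]
ft_force: [-0.6, 0.4, -0.3]
gripper_width: 0.0495
gripper_force: 0.0
```

>>> {"fn": "play_rows", "kwargs": {
  "moves": [
    [0,[0,0,0],0],
    [0,[0,0,0],0],
    [0,[0,0,0],0],
    [0,[0,0,0],0],
    [0,[0,0,0],0],
    [0,[0,0,0],0],
    [0,[0,0,0],0],
    [0,[0,0,0],0]
  ]
}}

```text
time: 3.6
position: [0.6326, -0.2777, 0.1246]
tool_rot: [0.0, 0.569, 0.823, 0.0]
ft_force: [2.5, 0.3, -0.3]
gripper_width: 0.0158
gripper_force: 30.0
```

>>> {"fn": "play_rows", "kwargs": {
  "moves": [
    [0,[0,0,0.4],0],
    [0,[0,0,0.4],0],
    [0,[0,0.2,0.4],-0.03],
    [0,[0,0.4,0.4],-0.03],
    [0,[0,0.45,0],-0.03],
    [0,[0,0.45,0],-0.03],
    [0,[0,0.45,0],-0.03],
    [0,[0,0.45,0],-0.03],
    [0,[0,0.45,0],-0.03],
    [0,[0,0.45,0],-0.03],
    [0,[0,0.45,0],-0.03],
    [0,[0,0.4,0],-0.04]
  ]
}}

```text
time: 4.8
position: [0.6313, 0.1345, 0.2786]
tool_rot: [-0.001, 0.665, 0.747, -0.001]
ft_force: [0.2, -0.7, -3.8]
gripper_width: 0.016
gripper_force: 30.0
```

>>> {"fn": "play_rows", "kwargs": {
  "moves": [
    [0,[0,0,0],-0.02],
    [0,[0,0,0],0],
    [0,[0,0,0],0]
  ]
}}

```text
time: 5.1
position: [0.6321, 0.1315, 0.2792]
tool_rot: [-0.0, 0.67, 0.742, -0.001]
ft_force: [-0.5, -0.9, -3.5]
gripper_width: 0.0159
gripper_force: 30.0
```

```bash
python3 - <<'E'
from h import *
from bench import arm,camera
pose(arm.state())
i=camera_info("wrist");p,d=camera("wrist");cv2.imwrite("pics/w2.png",p[:,:,::-1]);P=cloud(d,i)
print("fences",box(P,*R["fences"]))
# bar in hand: top face 22 above underside
print("bar",box(P,.53,.75,0,.32,.17,.21)); print("handle",box(P,.53,.75,0,.32,.215,.24))
m=(P[...,2]>.03)&(P[...,2]<.042)&(P[...,0]>.47)&(P[...,0]<.74)&(P[...,1]>-.03)&(P[...,1]<.32)
np.save("pics/f2.npy",P[m])
E
```

```text
t 5.1 tcp [632.1 131.5 279.2] yawY 5.8 F [-0.5 -0.9 -3.5] w 15.9 gf 30.0
fences {'n': 7435, 'c': array([589.5, 164.5]), 's': array([170.2, 220.4]), 'yaw': 6.13, 'z': 35.6}
bar {'n': 11901, 'c': array([632.2, 135.3]), 's': array([ 39.9, 214.7]), 'yaw': 5.56, 'z': 176.6}
handle {'n': 1314, 'c': array([632.5, 132.8]), 's': array([18.4, 40.4]), 'yaw': -84.44, 'z': 228.1}
```

View pics/w2.png

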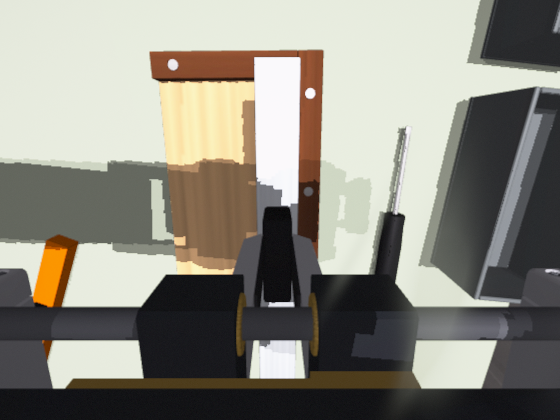

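The wrist view shows the bar held level over the bed beside the long fence, its far end at about (277,58) just short of the end stop's far edge in projection; the measurement puts it 7 mm short of both faces.

>>> {"fn": "play_rows", "kwargs": {
  "moves": [
    [0,[0,0.08,-0.3],0.014],
    [0,[0,0,-0.3],0],
    [0,[0,0,-0.3],0],
    [0,[0,0,-0.3],0],
    [0,[0,0,-0.12],0],
    [0,[0,0,-0.02],0],
    [0,[0,0,-0.02],0],
    [0,[0,0,0],0],
    [0,[0,0,0],0]
  ]
}}

```text
time: 6.05
position: [0.6334, 0.1406, 0.1458]
tool_rot: [0.001, 0.666, 0.746, 0.001]
ft_force: [0.1, -0.7, -3.7]
gripper_width: 0.0157
gripper_force: 30.0
```

>>> {"fn": "play_rows", "kwargs": {
  "moves": [
    [0,[0,0,-0.015],0],
    [0,[0,0,-0.015],0],
    [0,[0,0,0],0],
    [0,[0,0,0],0]
  ]
}}

```text
time: 6.45
position: [0.6331, 0.1407, 0.1426]
tool_rot: [0.001, 0.666, 0.746, 0.0]
ft_force: [-1.9, 0.2, 5.6]
gripper_width: 0.0161
gripper_force: 30.0
```

>>> {"fn": "play_rows", "kwargs": {
  "moves": [
    [0,[0.02,0.002,0.002],0],
    [0,[0.02,0.002,0],0],
    [0,[0.01,0.001,0],0],
    [0,[0,0,0],0],
    [0,[0,0,0],0]
  ]
}}

```text
time: 6.95
position: [0.6366, 0.1411, 0.1426]
tool_rot: [-0.001, 0.666, 0.746, -0.002]
ft_force: [-8.9, -1.7, 10.8]
gripper_width: 0.0158
gripper_force: 30.0
```

>>> {"fn": "play_rows", "kwargs": {
  "moves": [
    [0,[0.02,0.002,0.005],0],
    [0,[0,0,0],0],
    [0,[0,0,0],0],
    [0,[0,0,0],0]
  ]
}}

```text
time: 7.35
position: [0.639, 0.1413, 0.1426]
tool_rot: [-0.001, 0.666, 0.746, -0.001]
ft_force: [-6.8, 0.1, 7.6]
gripper_width: 0.0161
gripper_force: 30.0
```

>>> {"fn": "play_rows", "kwargs": {
  "moves": [
    [0,[0.015,0.002,0.005],0],
    [0,[0.015,0.002,0],0],
    [0,[0,0,0],0],
    [0,[0,0,0],0]
  ]
}}

```text
time: 7.75
position: [0.64, 0.1414, 0.1427]
tool_rot: [-0.003, 0.666, 0.746, -0.004]
ft_force: [-14.3, -3.2, 12.9]
gripper_width: 0.0158
gripper_force: 30.0
```

>>> {"fn": "play_rows", "kwargs": {
  "moves": [
    [0,[0,0,0.005],0],
    [0,[0,0,0],0],
    [0.5,[0,0,0],0],
    [0.5,[0,0,0],0],
    [0.5,[0,0,0],0],
    [0.5,[0,0,0],0],
    [0.5,[0,0,0.2],0],
    [0.5,[0,0,0.4],0],
    [0.5,[0,0,0.5],0],
    [1,[-0.1,-0.1,0.4],0],
    [1,[0,0,0],0],
    [1,[0,0,0],0]
  ]
}}

```text
time: 8.95
position: [0.6328, 0.1316, 0.2939]
tool_rot: [0.001, 0.666, 0.746, 0.001]
ft_force: [0.6, 0.6, -0.1]
gripper_width: 0.0677
gripper_force: 0.0
```

```bash
python3 - <<'E'
from h import *
from bench import arm,camera
pose(arm.state())
for n in("wrist","top"):
    i=camera_info(n);p,d=camera(n);cv2.imwrite(f"pics/{n}3.png",p[:,:,::-1]);P=cloud(d,i);np.savez(f"pics/{n}3.npz",P=P,p=p)
    print(n,"fences+bar",box(P,*R["fences"]),"handle",box(P,.55,.72,.08,.2,.062,.08))
E
```

```text
t 8.95 tcp [632.8 131.6 293.9] yawY 6.45 F [ 0.6  0.6 -0.1] w 67.7 gf 0.0
wrist fences+bar {'n': 12956, 'c': array([592.8, 135.1]), 's': array([170.1, 279.2]), 'yaw': 6.1, 'z': 36.0} handle {'n': 765, 'c': array([639. , 143.2]), 's': array([15.7, 49.3]), 'yaw': 6.29, 'z': 69.5}
top fences+bar {'n': 511, 'c': array([638.7, 156.1]), 's': array([125.2, 314.8]), 'yaw': 28.83, 'z': 38.1} handle None
```

View pics/wrist3.png

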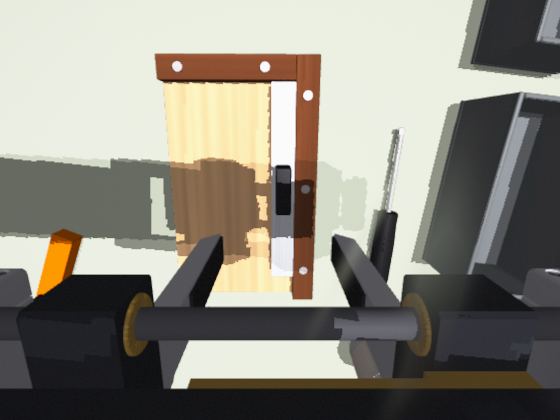

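The wrist view shows the bar (282,180) lying flush on the dark fence with its end at the stop (284,82); measured at jig x 46.8, y 3.0 mm. Next is the foot.

>>> {"fn": "play_rows", "kwargs": {
  "moves": [
    [1,[-0.137,-0.332,0],-0.065],
    [1,[-0.137,-0.332,0],-0.065],
    [1,[-0.137,-0.332,0],-0.065],
    [1,[-0.137,-0.332,0],-0.065],
    [1,[-0.137,-0.332,0],-0.065],
    [1,[-0.137,-0.332,0],-0.065],
    [1,[-0.137,-0.332,0],-0.065],
    [1,[-0.137,-0.332,0],-0.065],
    [1,[-0.137,-0.332,0],-0.065],
    [1,[-0.137,-0.332,0],-0.065],
    [1,[-0.137,-0.332,0],-0.065],
    [1,[-0.137,-0.332,0],-0.065]
  ]
}}

```text
time: 10.25
position: [0.4669, -0.2675, 0.2904]
tool_rot: [-0.002, 0.861, 0.509, -0.001]
ft_force: [0.6, -0.4, 0.0]
gripper_width: 0.0937
gripper_force: 0.0
```

>>> {"fn": "play_rows", "kwargs": {
  "moves": [
    [1,[0,0,0],0],
    [1,[0,0,0],0]
  ]
}}

```text
time: 10.45
position: [0.4675, -0.2667, 0.2908]
tool_rot: [-0.002, 0.86, 0.51, -0.0]
ft_force: [-0.2, -0.6, 0.2]
gripper_width: 0.0941
gripper_force: 0.0
```

```bash
python3 - <<'E'
from h import *
from bench import arm,camera
pose(arm.state())
i=camera_info("wrist");p,d=camera("wrist");P=cloud(d,i)
print(box(P,*R["foot"]),box(P,*R["tenon"]))
E
```

```text
t 10.45 tcp [ 467.5 -266.7  290.8] yawY -28.69 F [-0.2 -0.6  0.2] w 94.1 gf 0.0
{'n': 2866, 'c': array([ 469.4, -266.3]), 's': array([70. , 89.2]), 'yaw': -28.79, 'z': 19.6} {'n': 1514, 'c': array([ 469.5, -266.7]), 's': array([29.6, 59.9]), 'yaw': -29.16, 'z': 49.6}
```

>>> {"fn": "play_rows", "kwargs": {
  "moves": [
    [1,[0.015,0,-0.4],0],
    [1,[0,0,-0.4],0],
    [1,[0,0,-0.4],0],
    [1,[0,0,-0.4],0],
    [1,[0,0,-0.08],0],
    [0,[0,0,0],0],
    [0,[0,0,0],0],
    [0,[0,0,0],0],
    [0,[0,0,0],0],
    [0,[0,0,0],0],
    [0,[0,0,0],0],
    [0,[0,0,0],0]
  ]
}}

```text
time: 11.7
position: [0.4696, -0.2669, 0.125]
tool_rot: [0.0, 0.86, 0.51, 0.0]
ft_force: [-0.0, 0.4, 0.1]
gripper_width: 0.0415
gripper_force: 0.0
```

>>> {"fn": "play_rows", "kwargs": {
  "moves": [
    [0,[0,0,0],0],
    [0,[0,0,0],0],
    [0,[0,0,0],0],
    [0,[0,0,0],0],
    [0,[0,0,0],0]
  ]
}}

```text
time: 12.2
position: [0.4695, -0.2667, 0.1247]
tool_rot: [-0.0, 0.86, 0.51, -0.0]
ft_force: [-1.7, 0.1, 0.7]
gripper_width: 0.0294
gripper_force: 30.0
```

>>> {"fn": "play_rows", "kwargs": {
  "moves": [
    [0,[0,0,0.4],0],
    [0,[0,0,0.4],0],
    [0,[0.109,0.464,0.3],0.078],
    [0,[0.109,0.464,0],0.078],
    [0,[0.109,0.464,0],0.078],
    [0,[0.109,0.464,0],0.078],
    [0,[0.109,0.464,0],0.078],
    [0,[0.109,0.464,0],0.078],
    [0,[0.109,0.464,0],0.078],
    [0,[0.109,0.464,0],0.078],
    [0,[0.109,0.464,0],0.078],
    [0,[0.109,0.464,0],0.078]
  ]
}}

```text
time: 13.4
position: [0.5772, 0.1941, 0.2309]
tool_rot: [-0.0, 0.665, 0.747, -0.0]
ft_force: [1.0, -0.8, -0.6]
gripper_width: 0.0296
gripper_force: 30.0
```

>>> {"fn": "play_rows", "kwargs": {
  "moves": [
    [0,[0,0,-0.2],0],
    [0,[0,0,0],0],
    [0,[0,0,0],0]
  ]
}}

```text
time: 13.7
position: [0.5767, 0.1917, 0.2105]
tool_rot: [-0.001, 0.666, 0.746, -0.001]
ft_force: [-0.2, -0.3, -0.7]
gripper_width: 0.0297
gripper_force: 30.0
```

```bash
python3 - <<'E'
from h import *
from bench import arm,camera
pose(arm.state())
i=camera_info("wrist");p,d=camera("wrist");cv2.imwrite("pics/w5.png",p[:,:,::-1]);P=cloud(d,i)
for b in((.07,.13),(.115,.16),(.03,.045)): print(b,box(P,.47,.74,-.03,.32,*b))
E
```

```text
t 13.7 tcp [576.7 191.7 210.5] yawY 6.44 F [-0.2 -0.3 -0.7] w 29.7 gf 30.0
(0.07, 0.13) {'n': 6310, 'c': array([590.5, 192.5]), 's': array([90.4, 97.1]), 'yaw': -83.56, 'z': 105.5}
(0.115, 0.16) {'n': 7188, 'c': array([577.1, 192.8]), 's': array([54.4, 57.1]), 'yaw': 6.41, 'z': 135.5}
(0.03, 0.045) {'n': 12736, 'c': array([591.2, 150.9]), 's': array([170., 247.]), 'yaw': 6.12, 'z': 35.9}
```

View pics/w5.png

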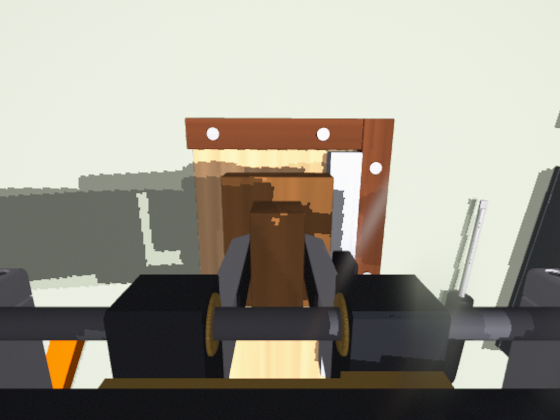

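The wrist view shows the foot held square over the bed, its front edge (277,176) short of the stop (line at row 150) and its right side (332,230) short of the bar.

>>> {"fn": "play_rows", "kwargs": {
  "moves": [
    [0,[0,0,-0.3],0],
    [0,[0,0,-0.2],0],
    [0,[0,0,-0.1],0],
    [0,[0,0,-0.06],0],
    [0,[0,0,0],0],
    [0,[0,0,0],0]
  ]
}}

```text
time: 14.35
position: [0.5781, 0.1919, 0.1466]
tool_rot: [0.001, 0.666, 0.746, 0.001]
ft_force: [-0.9, 0.4, -1.9]
gripper_width: 0.0297
gripper_force: 30.0
```

>>> {"fn": "play_rows", "kwargs": {
  "moves": [
    [0,[0,0,-0.02],0],
    [0,[0,0,-0.015],0],
    [0,[0,0,0],0],
    [0,[0,0,0],0]
  ]
}}

```text
time: 14.75
position: [0.5779, 0.1921, 0.1427]
tool_rot: [0.0, 0.666, 0.746, 0.001]
ft_force: [-0.3, 0.3, 3.8]
gripper_width: 0.0301
gripper_force: 30.0
```

>>> {"fn": "play_rows", "kwargs": {
  "moves": [
    [0,[-0.003,0.03,0],0],
    [0,[-0.003,0.03,0],0],
    [0,[-0.003,0.03,0],0],
    [0,[0,0,0],0],
    [0,[0,0,0],0]
  ]
}}

```text
time: 15.25
position: [0.5772, 0.2012, 0.1428]
tool_rot: [0.001, 0.666, 0.746, 0.001]
ft_force: [0.8, -2.9, 5.2]
gripper_width: 0.0296
gripper_force: 30.0
```

>>> {"fn": "play_rows", "kwargs": {
  "moves": [
    [0,[0.03,0.003,0],0],
    [0,[0.03,0.003,0],0],
    [0,[0,0,0],0],
    [0,[0,0,0],0]
  ]
}}

```text
time: 15.65
position: [0.5814, 0.2022, 0.1428]
tool_rot: [-0.001, 0.666, 0.746, -0.001]
ft_force: [-7.5, -2.1, 12.7]
gripper_width: 0.0295
gripper_force: 30.0
```

>>> {"fn": "play_rows", "kwargs": {
  "moves": [
    [0,[0,0.02,0.003],0],
    [0,[0.02,0,0],0],
    [0,[0,0,0],0],
    [0,[0,0,0],0]
  ]
}}

```text
time: 16.05
position: [0.5833, 0.204, 0.1428]
tool_rot: [-0.001, 0.666, 0.746, -0.001]
ft_force: [-7.6, -2.3, 11.5]
gripper_width: 0.0296
gripper_force: 30.0
```

>>> {"fn": "play_rows", "kwargs": {
  "moves": [
    [0,[0,0.02,0.004],0],
    [0,[0.015,0,0],0],
    [0,[0,0,0],0],
    [0,[0,0,0],0]
  ]
}}

```text
time: 16.45
position: [0.5842, 0.2049, 0.1429]
tool_rot: [-0.002, 0.666, 0.746, -0.003]
ft_force: [-10.3, -8.0, 14.0]
gripper_width: 0.0298
gripper_force: 30.0
```

>>> {"fn": "play_rows", "kwargs": {
  "moves": [
    [0,[0,0.015,0.005],0],
    [0,[0.02,0,0],0],
    [0,[0,0,0],0],
    [0,[0,0,0],0]
  ]
}}

```text
time: 16.85
position: [0.5849, 0.2053, 0.143]
tool_rot: [-0.002, 0.666, 0.746, -0.006]
ft_force: [-15.8, -12.9, 18.5]
gripper_width: 0.0298
gripper_force: 30.0
```

>>> {"fn": "play_rows", "kwargs": {
  "moves": [
    [0,[0.01,0.01,0.01],0],
    [0,[0.01,0.005,0],0],
    [0,[0,0,0],0],
    [0,[0,0,0],0],
    [0,[0,0,0],0]
  ]
}}

```text
time: 17.35
position: [0.5855, 0.2057, 0.1432]
tool_rot: [-0.003, 0.666, 0.746, -0.009]
ft_force: [-19.9, -16.7, 19.6]
gripper_width: 0.0298
gripper_force: 30.0
```

```bash
python3 - <<'E'
from h import *
from bench import arm,camera
pose(arm.state())
i=camera_info("wrist");p,d=camera("wrist");cv2.imwrite("pics/w6.png",p[:,:,::-1]);P=cloud(d,i)
print("fences/foot/bar tops",box(P,.47,.74,-.03,.32,.03,.045)); print("handle",box(P,.62,.66,.1,.18,.063,.08)); print("tenon",box(P,.5,.62,.15,.26,.062,.075))
E
```

```text
t 17.35 tcp [585.5 205.7 143.2] yawY 6.55 F [-19.9 -16.7  19.6] w 29.8 gf 30.0
fences/foot/bar tops {'n': 24105, 'c': array([587.4, 184.8]), 's': array([169.9, 178.7]), 'yaw': 6.14, 'z': 36.2}
handle None
tenon {'n': 5641, 'c': array([584.7, 206.1]), 's': array([53.9, 57. ]), 'yaw': 6.59, 'z': 68.2}
```

View pics/w6.png

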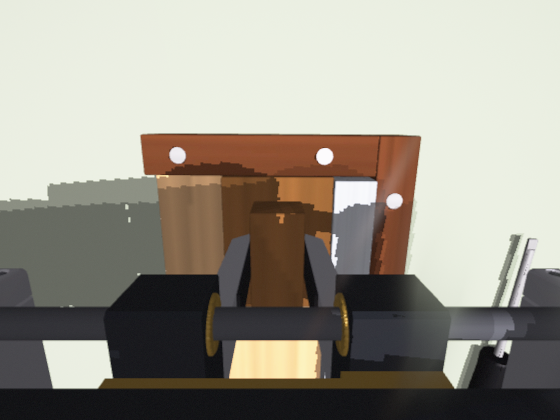

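The wrist view shows the foot against the stop (edge at row 177), its side on the bar (column 333), and the bar on the fence (column 375). I'll check its tilt before handing in.

```bash
python3 - <<'E'
from h import *
from bench import arm,camera
i=camera_info("wrist");p,d=camera("wrist");P=cloud(d,i).reshape(-1,3)
a=np.radians(6.25);J=(P[:,:2]-[.5925,.1346])@np.array([[np.cos(a),-np.sin(a)],[np.sin(a),np.cos(a)]])
def pl(n,x0,x1,y0,y1,z0,z1):
    m=(J[:,0]>x0)&(J[:,0]<x1)&(J[:,1]>y0)&(J[:,1]<y1)&(P[:,2]>z0)&(P[:,2]<z1)
    A=np.c_[J[m],np.ones(m.sum())];c=np.linalg.lstsq(A,P[m,2],rcond=None)[0]
    print(n,m.sum(),"tilt x,y",np.round(c[:2],4),"z",round(P[m,2].mean()*1000,2))
pl("stop",-80,55e-3,.118,.138,.03,.042);pl("tenon",-.013,.011,.07,.098,.06,.075);pl("footbase",-.034,.031,.103,.113,.03,.045);pl("footbaseR",.018,.031,.06,.113,.03,.045);pl("bar",.036,.058,.03,.11,.034,.046)
pose(arm.state())
E
```

```text
stop 7476 tilt x,y [ 0.0006 -0.0024] z 35.69
tenon 2123 tilt x,y [-0.0186 -0.003 ] z 68.22
footbase 1651 tilt x,y [-0.0164 -0.0179] z 38.14
footbaseR 1180 tilt x,y [-0.0281 -0.0047] z 37.76
bar 3049 tilt x,y [-0.0008 -0.0003] z 39.7
t 17.45 tcp [585.5 205.7 143.2] yawY 6.55 F [-19.2 -18.4  19. ] w 30.0 gf 30.0
```

```bash
python3 - <<'E'
from bench import order
print(order.sign_off())
E
```

```text
the job is handed in; nothing more can be done
None
```

The job is handed in. The bar lies flush on the fence with its end about 2 mm from the stop. The foot is still gripped and pressed against bar and stop at about 19 N each way, tilted about 0.02 rad (limit 0.04). I have not seen the judging result.

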